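# Change over the battery packs on the chargers

### The arm

A 7-joint arm with a two-finger parallel gripper is mounted at the origin on the work surface. World frame = base frame: x ahead of the robot, y to its left, z up, the work surface at z = 0. Lengths are in m, angles in rad, forces in N, time in s.
With the tool pointing down it reaches from about 0.425 to 0.925 m from the base axis. Payload 6.8 kg.
Tool frame: the origin (TCP) lies midway between the tips of the shut fingers; the grasp point (between the pads) lies 19 mm behind it; z points along the fingers, y is the line along which they close (so a half turn about z gives the same grasp; the last joint's range is limited). The gripper opens to 85 mm and grips with 20 to 120 N. Pads are 22 mm wide; open, the fingers measure 114 mm over their backs; the gripper's body (76 mm by 85 mm) begins 54 mm behind the grasp point. The pads swing forward as they close: fully open they stand 13 mm farther back than shut.
Start: joints at [1.103, 0.477, 0.022, 1.555, -0.011, 1.109, -0.083], TCP at [0.238, -0.632, 0.231] pointing down, gripper open.
Joint ranges: [-2.96, 2.96], [-0.34, 2.1], [-1.41, 1.46], [0.24, 2.44], [-1.37, 4.51], [0.17, 1.92], [-2.96, 2.96]. Speed limits (rad/s): [2.39, 2.39, 3.14, 3.14, 3.14, 3.14, 3.14].

### API

Orientations are given as a unit quaternion [w, x, y, z].
In Python, from station import bot, eyes, ticket gives the robot as it stands.
- The arm moves only by the shell command python3 -m crank 'ROWS' [FORCE]. ROWS is text: rows parted by semicolons, each of 7 numbers parted by spaces: the shift along the tool's x, y, z in units of 0.5 m (1.0 is 0.5 m), then the turn, a rotation vector about the tool's x, y, z in units of 180 degrees (1.0 is 180 degrees), then the closure, from 0 (fully open) to 1 (shut). A call has 1 to 20 rows; each row is the pose to reach, as a shift and turn from the pose commanded when the call began, along the tool's axes at that moment, turning the shorter way round; what a row does not reach only later rows make up. A row lasts 1/10 s, in which the tool goes at most 50 mm and 8.59 degrees, less where a joint would pass 70% of its speed; a pose out of reach is approached as far as the arm can. A call with a number of a shift or a turn outside -1 to 1 is refused whole. A call with a gripper value outside its range is refused whole. The fingers move at their own pace and stop on an object; FORCE is the grip in N (left out, the last holds). Time passes only in rows, so rows that repeat a pose let the fingers close. It gives the time, the measured TCP pose, the force, the opening and the grip force at its end, in the units of the state.
- bot.get_obs(): the state, without advancing time (a new reading comes with each control period).
- eyes.read_camera(name): name is "scene" or "top" or "wrist"; returns a dict with "image" (480x640x3 uint8, red, green, blue), "K" (3x3 intrinsics, pixels), "R" (3x3) and "t" (3): a world point X has camera coordinates R X + t. Camera axes: x right, y down, z forward; pixel columns grow to the right and rows downward; lengths in m; the calibration is good to about 2 mm. A picture is of the moment at which its call begins. There is no depth.
- ticket.hand_in(): hands the job in; it is judged then, once.
The state is a dict: "t": time; "q": joint angles; "joint_vel": joint speeds; "joint_torque": joint torques, N m; "eef_pos": TCP position; "tool_rot": TCP orientation; "contact_force": force on the tool from outside, world axes, zero at the start; "torque": the same for the moment, N m; "gripper_width": opening from 0.0 (shut) to 1.0 (fully open); "grasp_force": force on a finger pad.
Only numpy, scipy, OpenCV 4.12 (cv2) and the standard library are available. Lean on these libraries where they do the work, as an engineer would, in place of code of your own. Each camera call takes 0.05 s, during which the arm holds its last target. There are 200 camera calls.

### The job

Put all the flat battery packs (red lamp) on charge: seat each one fully down in the charger whose rim has its colour. The blue charger still holds a charged pack (green lamp): move that one to the free bay of the orange ready tray, and leave the charged yellow pack in the tray where it is. Set every pack down upright, do not drop it or tip it over.

Things in the scene. Friction and masses are not known exactly. Their poses are not given: they have to be found in the camera images.
- white_flat: Battery pack, white shell, RED lamp: flat. Upright block 100 mm long (its x) by 56 mm wide (its y) by 62 mm high, about 0.42 kg, dark below, coloured shell above, lamp bar 34 x 14 mm in the middle of its top. Origin: centre of its underside. Same either way round (half turn). Stands on the bench at the start.
- blue_flat: Battery pack, blue shell, RED lamp: flat. Upright block 78 mm long (its x) by 48 mm wide (its y) by 60 mm high, about 0.3 kg, dark below, coloured shell above, lamp bar 34 x 14 mm in the middle of its top. Origin: centre of its underside. Same either way round (half turn). Stands on the bench at the start.
- yellow_flat: Battery pack, yellow shell, RED lamp: flat. Upright block 56 mm long (its x) by 40 mm wide (its y) by 58 mm high, about 0.2 kg, dark below, coloured shell above, lamp bar 34 x 14 mm in the middle of its top. Origin: centre of its underside. Same either way round (half turn). Stands on the bench at the start.
- blue_full: Battery pack, blue shell, GREEN lamp: fully charged. Upright block 78 mm long (its x) by 48 mm wide (its y) by 60 mm high, about 0.3 kg, dark below, coloured shell above, lamp bar 34 x 14 mm in the middle of its top. Origin: centre of its underside. Same either way round (half turn). Stands seated in the blue charger at the start (its underside 10 mm above the bench).
- yellow_full: Battery pack, yellow shell, GREEN lamp: fully charged. Upright block 56 mm long (its x) by 40 mm wide (its y) by 58 mm high, about 0.2 kg, dark below, coloured shell above, lamp bar 34 x 14 mm in the middle of its top. Origin: centre of its underside. Same either way round (half turn). Stands in the ready tray already and stays there.
- charger_white: Fixed desk charger, white rim, for white 100 x 56 mm packs. Origin: on the bench under the well's centre. Well 110 mm along y by 66 along x, top 8 mm flares out 6 mm a side: pack length goes along charger y, either way. Its deck, where the pack rests, is 10 mm above the bench, rim 26. Outside 136 mm in y, x from -46 to +88 mm (at +x a housing 26 mm high).
- charger_blue: Fixed desk charger, blue rim, for blue 78 x 48 mm packs. Origin: on the bench under the well's centre. Well 88 mm along y by 58 along x, top 8 mm flares out 6 mm a side: pack length goes along charger y, either way. Its deck, where the pack rests, is 10 mm above the bench, rim 26. Outside 114 mm in y, x from -42 to +84 mm (at +x a housing 26 mm high).
- charger_yellow: Fixed desk charger, yellow rim, for yellow 56 x 40 mm packs. Origin: on the bench under the well's centre. Well 66 mm along y by 50 along x, top 8 mm flares out 6 mm a side: pack length goes along charger y, either way. Its deck, where the pack rests, is 10 mm above the bench, rim 26. Outside 92 mm in y, x from -38 to +80 mm (at +x a housing 26 mm high).
- ready_tray: Fixed orange tray, grey foam floor 4 mm above the bench; outside 204 mm (x) by 72 (y), 20 high, walls 4. A cross wall makes two bays in line, each 96 (x) by 64 (y) mm inside, centred 50 mm either side of the origin along x. The -x bay holds the charged yellow pack, the +x bay is free; a blue pack fits with its length along tray x. Origin: centre of the underside.
There are look-alikes about, which are no part of the job. Leave any turquoise look-alike of the yellow_full alone.

How it is judged:
By the outcome, as a careful person would: the job done as asked, in the order asked, and still so for the second after the job is handed in, with the robot touching nothing.
It also fails if it takes over 115 s, if anything falls off the work surface, if the arm or the gripper's body presses on something with over 40 N, if the wrist force passes 120 N, or if a joint passes its speed limit or range.

## Working session

There is one attempt and no reset: what is moved stays moved. The work goes in short steps, Python scripts to look and compute and a shell command to move; the robot and the scene stay as the last step left them, time stands still between calls to the robot, and variables do not carry over. Pictures are saved under pics/ and viewed, at most 14 in all, crops included, and the job is handed in when it is done.

```bash
ls; mkdir -p pics; python3 - <<'E'
from station import bot, eyes
import cv2
o=bot.get_obs()
print({k:o[k] for k in("t","eef_pos","tool_rot","gripper_width","contact_force")})
for n in("top","scene"):
    c=eyes.read_camera(n); cv2.imwrite(f"pics/{n}0.png",c["image"][:,:,::-1]); print(n,c["K"],c["R"],c["t"])
E
```

```text
pics
{'t': 0.0, 'eef_pos': array([ 0.23740409, -0.63124167,  0.23032735]), 'tool_rot': array([-8.85548578e-04,  9.83861461e-01,  1.78929567e-01, -2.25333130e-04]), 'gripper_width': 1.0012331016722702, 'contact_force': array([ 0.20352542, -0.01479688,  0.34818562])}
top [[477.21393201   0.         321.24330583]
 [  0.         477.21393201 243.67217368]
 [  0.           0.           1.        ]] [[-2.07504432e-02 -9.99784280e-01  9.01857941e-04]
 [-9.93888795e-01  2.05302463e-02 -1.08460002e-01]
 [ 1.08418089e-01 -3.14693961e-03 -9.94100405e-01]] [-0.020822    0.51018622  1.19590611]
scene [[561.85853807   0.         317.41375383]
 [  0.         561.85853807 237.70019087]
 [  0.           0.           1.        ]] [[-0.64666695  0.76266516  0.0127951 ]
 [ 0.60750983  0.52510876 -0.59598036]
 [-0.46125228 -0.37762765 -0.80289706]] [ 0.37280305 -0.25942561  1.41792562]
```

View pics/top0.png

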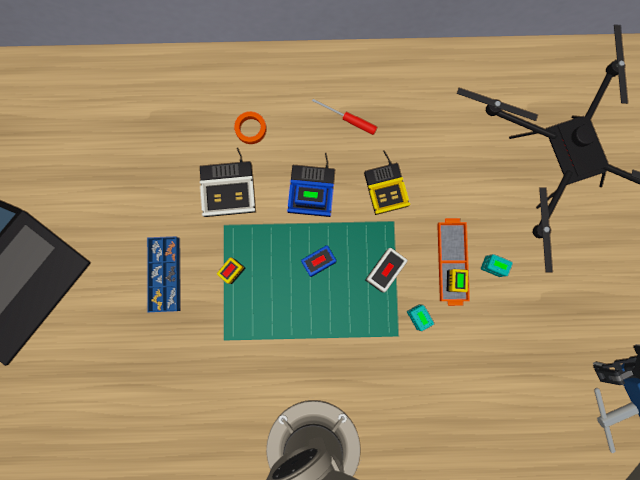

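View pics/scene0.png

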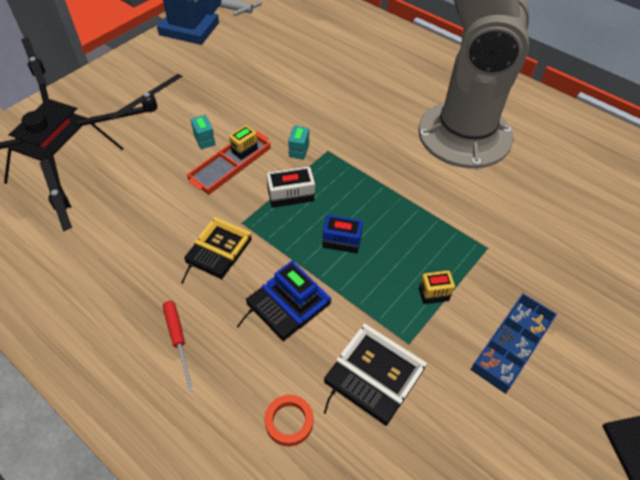

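The top view shows:
- **Chargers:** white at (228,195), blue at (311,195) holding the green-lamp blue pack, and yellow at (388,193).
- **Tray:** at (453,262), with yellow_full at (458,281) and the free bay at (453,242).
- **Red-lamp flats:** yellow at (231,271), blue at (318,261), white at (386,270).
- **Look-alikes:** turquoise packs at (497,265) and (421,318), to be left alone.

Next I'll take one enlarged crop to confirm these.

```bash
python3 - <<'E'
import cv2
i=cv2.imread("pics/top0.png")[145:345,140:520]
cv2.imwrite("pics/top0c.png",cv2.resize(i,None,fx=2.1,fy=2.1,interpolation=cv2.INTER_CUBIC))
E
```

```text
(no output)
```

View pics/top0c.png

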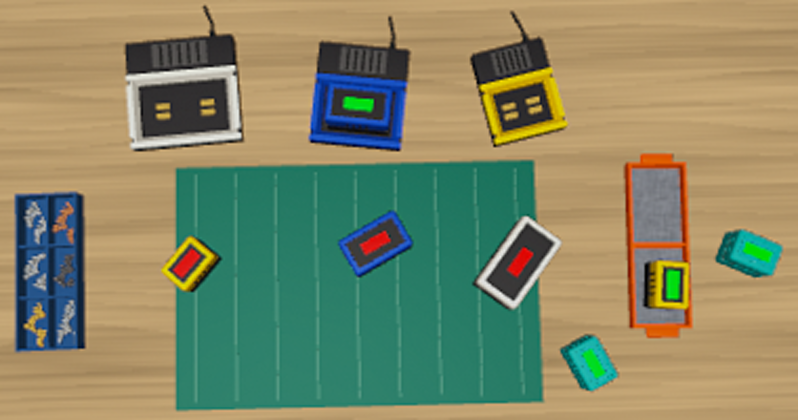

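```bash
cat > m.py <<'E'
import numpy as np, cv2
from scipy.optimize import minimize
HSV={"white":((0,0,150),(180,45,255)),"blue":((108,150,50),(125,255,255)),"yellow":((22,190,90),(32,255,255)),
     "orange":((4,170,120),(14,255,255)),"red":((0,200,120),(3,255,255)),"green":((55,200,120),(66,255,255))}
def proj(c,P):
    q=(c["R"]@np.asarray(P,float).T).T+c["t"]; q=q@c["K"].T; return q[:,:2]/q[:,2:]
def back(c,uv,z):
    d=c["R"].T@np.linalg.solve(c["K"],[uv[0],uv[1],1]); o=-c["R"].T@c["t"]; return o+d*(z-o[2])/d[2]
def comps(c,col,win=None):
    m=cv2.inRange(cv2.cvtColor(c["image"],cv2.COLOR_RGB2HSV),*HSV[col])
    if win:
        w=np.zeros_like(m); w[win[1]:win[3],win[0]:win[2]]=1; m*=w
    n,l,s,ce=cv2.connectedComponentsWithStats(m)
    return l,s,ce,sorted(range(1,n),key=lambda i:-s[i,4])
def hullmask(c,col,win,minA=12):
    l,s,ce,o=comps(c,col,win); keep=[i for i in o if s[i,4]>=minA]
    return cv2.convexHull(np.argwhere(np.isin(l,keep))[:,::-1].astype(np.float32))
S=4
def fit(c,col,win,L,W,z0,z1,x0,minA=12):
    """box L(x) W(y) z0..z1 at x,y,yaw; silhouette IoU fit"""
    h=hullmask(c,col,win,minA); a0=h.reshape(-1,2).min(0)-30; sz=((h.reshape(-1,2).max(0)-a0+30)*S).astype(int)[::-1]
    def ras(p):
        im=np.zeros(sz,np.uint8); cv2.fillPoly(im,[np.round(((cv2.convexHull(p.astype(np.float32)).reshape(-1,2)-a0+.5)*S)*16).astype(np.int32)],1,shift=4); return im
    hm=np.zeros(sz,np.uint8)
    l,s,ce,o=comps(c,col,win); k=np.isin(l,[i for i in o if s[i,4]>=minA])
    pts=np.argwhere(k)[:,::-1]; pts=np.vstack([pts+d for d in((-.5,-.5),(.5,-.5),(-.5,.5),(.5,.5))])
    hm=ras(pts)
    def cost(p):
        ca,sa=np.cos(p[2]),np.sin(p[2])
        B=[(p[0]+ca*i*L/2-sa*j*W/2,p[1]+sa*i*L/2+ca*j*W/2,z) for i in(-1,1) for j in(-1,1) for z in(z0,z1)]
        r=ras(proj(c,B)); return 1-(r&hm).sum()/(r|hm).sum()
    best=None
    for dy in (-.25,0,.25):
        s0=np.array(x0)+[0,0,dy]
        r=minimize(cost,s0,method="Nelder-Mead",options=dict(initial_simplex=[s0,s0+[.01,0,0],s0+[0,.01,0],s0+[0,0,.15]],xatol=1e-4,fatol=1e-4))
        if best is None or r.fun<best.fun: best=r
    return best.x,1-best.fun
E
python3 - <<'E'
from m import *
from station import eyes
c=eyes.read_camera("top"); s=eyes.read_camera("scene")
T=[("white_flat","white",(360,240,412,298),.1,.056,.03,.062,(386,270),1.0),
("blue_flat","blue",(298,243,340,280),.078,.048,.03,.06,(318,261),-.9),
("yellow_flat","yellow",(214,255,248,288),.056,.04,.03,.058,(231,271),-.9),
("ch_white","white",(190,150,265,225),.092,.136,0,.026,(228,195),0),
("ch_blue","blue",(280,150,345,225),.084,.114,0,.026,(311,195),0),
("ch_yellow","yellow",(355,150,420,225),.076,.092,0,.026,(388,193),.2),
("tray","orange",(430,210,480,312),.204,.072,0,.02,(453,262),0)]
wins={}
for n,col,w,L,W,z0,z1,uv,y in T:
    b=back(c,uv,z1); p,i=fit(c,col,w,L,W,z0,z1,[b[0],b[1],y]); print(n,"top",p.round(4),round(i,3),"r",np.hypot(*p[:2]).round(3),end=" | ")
    if n in("ch_blue",): print();continue
    u=proj(s,[[p[0],p[1],z1/2]])[0].astype(int); k=int(max(L,W)*330)
    try:
        p2,i2=fit(s,col,(u[0]-k,u[1]-k,u[0]+k,u[1]+k),L,W,z0,z1,p); print("scene",p2.round(4),round(i2,3))
    except Exception as e: print("scene fail",e)
for col in("red","green"):
    l,st,ce,o=comps(c,col)
    for i in o[:5]:
        if st[i,4]>25: print(col,ce[i].round(1),st[i,4],back(c,ce[i],.06).round(4))
w=eyes.read_camera("wrist"); print(w["K"].round(1),w["R"].round(3),(-w["R"].T@w["t"]).round(3))
from station import bot; from scipy.spatial.transform import Rotation as R
o=bot.get_obs(); q=o["tool_rot"]; print(o["t"],R.from_quat(q,scalar_first=True).as_matrix().round(4), o["eef_pos"])
E
```

```text
white_flat top [ 0.4391 -0.1944 -0.646 ] 0.978 r 0.48 | scene [ 0.4311 -0.2053 -0.6697] 0.73
blue_flat top [ 0.4643 -0.0235 -1.0595] 0.947 r 0.465 | scene [ 0.466  -0.0262 -1.0646] 0.966
yellow_flat top [ 0.4454  0.2007 -0.7041] 0.954 r 0.489 | scene fail 'NoneType' object has no attribute 'reshape'
ch_white top [0.6435 0.2131 0.0765] 0.979 r 0.678 | scene [0.6362 0.2066 0.0678] 0.937
ch_blue top [ 0.6341 -0.0047 -0.1146] 0.979 r 0.634 | 
ch_yellow top [ 0.6358 -0.2104  0.2231] 0.98 r 0.67 | scene fail 'NoneType' object has no attribute 'reshape'
tray top [ 0.4588 -0.3716 -0.0148] 0.907 r 0.59 | scene [ 0.459  -0.3758 -0.0219] 0.935
red [359.5 123.1] 281 [ 0.8155 -0.1359  0.06  ]
red [387.3 269.3] 77 [ 0.4388 -0.1938  0.06  ]
red [318.3 260.1] 72 [ 0.4653 -0.0232  0.06  ]
red [228.5 269.8] 71 [0.4456 0.2002 0.06  ]
green [460.1 280.1] 81 [ 0.4082 -0.3732  0.06  ]
green [310.4 194. ] 80 [ 0.6328 -0.0066  0.06  ]
green [500.1 264.6] 54 [ 0.4447 -0.4747  0.06  ]
green [422.1 317.6] 52 [ 0.3186 -0.275   0.06  ]
[[357.4   0.  315.5]
 [  0.  357.4 240.3]
 [  0.    0.    1. ]] [[ 0.352 -0.936 -0.002]
 [-0.889 -0.335  0.311]
 [-0.292 -0.108 -0.95 ]] [ 0.311 -0.604  0.374]
0.25 [[ 9.360e-01  3.521e-01 -3.000e-04]
 [ 3.521e-01 -9.360e-01  7.000e-04]
 [-1.000e-04 -8.000e-04 -1.000e+00]] [ 0.2375598  -0.63154366  0.23085949]
```

```bash
cat > go.py <<'E'
"""go.py x y z phi : shift (units .5 m) and turn (units pi) in present tool axes, to TCP pose pointing down with tool x at yaw phi"""
import sys, numpy as np
from scipy.spatial.transform import Rotation as R
from station import bot
o=bot.get_obs(); r=R.from_quat(o["tool_rot"],scalar_first=True)
x,y,z,p=map(float,sys.argv[1:5]); c,s=np.cos(p),np.sin(p)
G=R.from_matrix(np.array([[c,s,0],[s,-c,0],[0,0,-1]]))
print("t",round(o["t"],2),"shift",(r.inv().apply(np.array([x,y,z])-o["eef_pos"])/.5).round(4),"turn",((r.inv()*G).as_rotvec()/np.pi).round(4))
E
python3 go.py .633 -.005 .22 1.456
```

```text
t 0.25 shift [ 1.1815 -0.8943  0.0224] turn [-2.000e-04 -1.000e-04 -3.489e-01]
```

```bash
python3 -m crank '0.6 -0.45 0 0 0 -0.349 0; 0.6 -0.45 0 0 0 -0.349 0; 0.6 -0.45 0 0 0 -0.349 0; 0.6 -0.45 0 0 0 -0.349 0; 0.6 -0.45 0 0 0 -0.349 0; 0.6 -0.45 0 0 0 -0.349 0; 0.6 -0.45 0 0 0 -0.349 0; 0.6 -0.45 0 0 0 -0.349 0; 0.6 -0.45 0 0 0 -0.349 0; 0.6 -0.45 0 0 0 -0.349 0'; python3 go.py .633 -.005 .22 1.456
```

```text
t: 1.25
eef_pos: [0.439, -0.316, 0.2313]
tool_rot: [0.0, 0.747, 0.665, -0.0]
contact_force: [-0.6, -1.0, 0.3]
gripper_width: 1.002
grasp_force: 0.0
t 1.25 shift [0.6626 0.3138 0.022 ] turn [-0.0001  0.0002 -0.0002]
```

```bash
python3 -m crank '0.663 0.314 0.022 0 0 0 0; 0.663 0.314 0.022 0 0 0 0; 0.663 0.314 0.022 0 0 0 0; 0.663 0.314 0.022 0 0 0 0; 0.663 0.314 0.022 0 0 0 0; 0.663 0.314 0.022 0 0 0 0; 0.663 0.314 0.022 0 0 0 0; 0.663 0.314 0.022 0 0 0 0; 0.663 0.314 0.022 0 0 0 0; 0.663 0.314 0.022 0 0 0 0'; python3 - <<'E'
from m import *
from station import eyes
c=eyes.read_camera("wrist"); cv2.imwrite("pics/w1.png",c["image"][:,:,::-1])
l,st,ce,o=comps(c,"green")
for i in o[:2]: print(ce[i].round(1),st[i,4],back(c,ce[i],.07).round(4))
E
```

```text
t: 2.25
eef_pos: [0.6328, -0.0071, 0.2197]
tool_rot: [0.0, 0.748, 0.664, -0.001]
contact_force: [-0.1, -1.6, -0.1]
gripper_width: 0.998
grasp_force: 0.0
```

View pics/w1.png

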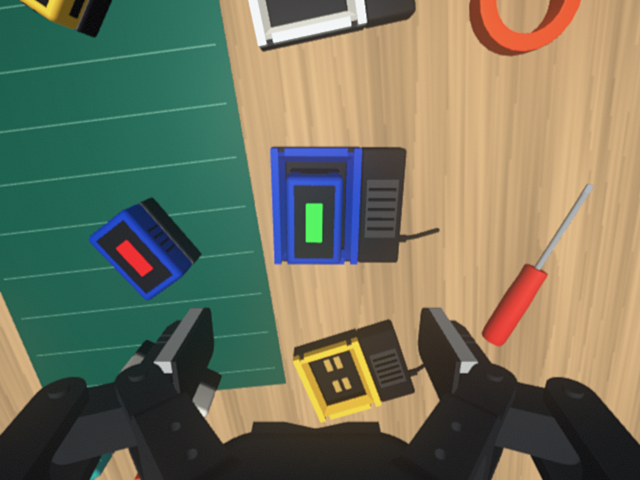

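The wrist view shows blue_full (green lamp, (315,222)) square in its charger. Blue_flat is at (134,258) and the yellow charger at (342,380).

```bash
cat >> m.py <<'E'
HSV["green"]=((45,110,110),(78,255,255)); HSV["red"]=((0,170,150),(6,255,255))
def lamps(c,col,z,minA=40):
    l,s,ce,o=comps(c,col); out=[]
    for i in o[:6]:
        if s[i,4]<minA: continue
        ct,_=cv2.findContours((l==i).astype(np.uint8),cv2.RETR_EXTERNAL,cv2.CHAIN_APPROX_NONE)
        P=np.array([back(c,p,z)[:2] for p in ct[0].reshape(-1,2)],np.float32)*1000
        (cx,cy),(w,h),a=cv2.minAreaRect(P); a=np.radians(a if w>h else a+90)
        out.append((ce[i].round(),back(c,ce[i],z)[:2].round(4),(round(w),round(h)),round((a+np.pi/2)%np.pi-np.pi/2,3)))
    return out
E
python3 - <<'E'
from m import *
from station import eyes
c=eyes.read_camera("wrist"); t=eyes.read_camera("top")
print(*lamps(c,"green",.07),sep="\n"); print(*lamps(c,"red",.06),sep="\n")
print(fit(c,"blue",(80,190,215,310),.078,.048,.03,.06,[.464,-.024,-1.06]))
print(fit(c,"yellow",(280,325,400,425),.076,.092,0,.026,[.636,-.21,.22]))
print(fit(c,"blue",(262,140,375,275),.084,.114,0,.026,[.634,-.005,-.115]))
E
```

```text
(array([314., 222.]), array([ 0.6299, -0.0071]), (34, 15), np.float64(1.452))
(array([515., 305.]), array([ 0.8089, -0.1139]), (84, 23), np.float64(1.064))
(array([133., 257.]), array([ 0.4635, -0.0234]), (14, 34), np.float64(-1.07))
(array([550.,  27.]), array([0.8225, 0.1185]), (66, 22), np.float64(0.254))
(array([544.,  24.]), array([0.8179, 0.1205]), (23, 3), np.float64(0.529))
(array([ 0.46581017, -0.02341578, -1.05962791]), np.float64(0.9507794978392867))Traceback (most recent call last):
  File "<stdin>", line 6, in <module>
  File "m.py", line 21, in fit
    h=hullmask(c,col,win,minA); a0=h.reshape(-1,2).min(0)-30; sz=((h.reshape(-1,2).max(0)-a0+30)*S).astype(int)[::-1]
                                   ^^^^^^^^^
AttributeError: 'NoneType' object has no attribute 'reshape'
```

```bash
python3 go.py .630 -.007 .032 1.454
```

```text
t 2.4 shift [ 0.0008 -0.0052  0.3765] turn [-0.0001  0.0005 -0.0006]
```

```bash
python3 -m crank '0.001 -0.005 0.1 0 0 0 0; 0.001 -0.005 0.2 0 0 0 0; 0.001 -0.005 0.28 0 0 0 0; 0.001 -0.005 0.34 0 0 0 0; 0.001 -0.005 0.376 0 0 0 0; 0.001 -0.005 0.376 0 0 0 0; 0.001 -0.005 0.376 0 0 0 0; 0.001 -0.005 0.376 0 0 0 1; 0.001 -0.005 0.376 0 0 0 1; 0.001 -0.005 0.376 0 0 0 1; 0.001 -0.005 0.376 0 0 0 1; 0.001 -0.005 0.376 0 0 0 1; 0.001 -0.005 0.376 0 0 0 1; 0.001 -0.005 0.376 0 0 0 1' 50
```

```text
t: 3.8
eef_pos: [0.6319, -0.0034, 0.0339]
tool_rot: [0.001, 0.746, 0.665, 0.001]
contact_force: [-0.0, -0.4, 7.0]
gripper_width: 0.559
grasp_force: 52.7
```

```bash
python3 -m crank '0 0 -0.03 0 0 0 1; 0 0 -0.08 0 0 0 1; 0 0 -0.16 0 0 0 1; 0 0 -0.24 0 0 0 1; 0 0 -0.3 0 0 0 1; 0 0 -0.3 0 0 0 1'; python3 go.py .509 -.373 .18 -0.018; python3 - <<'E'
from m import *
from station import eyes
c=eyes.read_camera("wrist");print(*lamps(c,"green",.2),sep="\n")
E
```

```text
t: 4.4
eef_pos: [0.6333, -0.0029, 0.1881]
tool_rot: [0.003, 0.746, 0.665, 0.003]
contact_force: [0.8, 0.8, -3.0]
gripper_width: 0.559
grasp_force: 52.5
t 4.4 shift [-0.7639 -0.1625  0.0139] turn [ 0.0019 -0.0023  0.4693]
(array([315., 370.]), array([ 0.6296, -0.0254]), (42, 18), np.float64(1.445))
```

```bash
python3 -m crank '-0.764 -0.163 0 0.002 -0.002 0.469 1; -0.764 -0.163 0 0.002 -0.002 0.469 1; -0.764 -0.163 0 0.002 -0.002 0.469 1; -0.764 -0.163 0 0.002 -0.002 0.469 1; -0.764 -0.163 0 0.002 -0.002 0.469 1; -0.764 -0.163 0 0.002 -0.002 0.469 1; -0.764 -0.163 0 0.002 -0.002 0.469 1; -0.764 -0.163 0 0.002 -0.002 0.469 1; -0.764 -0.163 0 0.002 -0.002 0.469 1; -0.764 -0.163 0 0.002 -0.002 0.469 1; -0.764 -0.163 0 0.002 -0.002 0.469 1; -0.764 -0.163 0 0.002 -0.002 0.469 1; -0.764 -0.163 0 0.002 -0.002 0.469 1'; python3 - <<'E'
from m import *
from station import eyes,bot
c=eyes.read_camera("wrist"); cv2.imwrite("pics/w2.png",c["image"][:,:,::-1])
z=bot.get_obs()["eef_pos"][2]+.036
print(*lamps(c,"green",z),sep="\n")
t=eyes.read_camera("top");print(*lamps(t,"green",z,20),sep="\n")
E
python3 go.py .509 -.373 .18 -0.018
```

```text
t: 5.75
eef_pos: [0.5058, -0.3729, 0.1817]
tool_rot: [-0.001, 1.0, -0.007, -0.005]
contact_force: [0.4, 0.1, -3.1]
gripper_width: 0.555
grasp_force: 52.3
(array([315., 370.]), array([ 0.5015, -0.373 ]), (14, 35), np.float64(-0.017))
(array([441., 299.]), array([ 0.5291, -0.4151]), (14, 6), np.float64(1.148))
(array([460., 280.]), array([ 0.404 , -0.3268]), (13, 30), np.float64(-0.052))
(array([422., 317.]), array([ 0.3266, -0.242 ]), (28, 12), np.float64(0.486))
(array([479., 240.]), array([ 0.4898, -0.3725]), (13, 9), np.float64(1.55))
t 5.85 shift [ 0.0061 -0.0006  0.0041] turn [-0.0002  0.0027  0.0009]
```

View pics/w2.png

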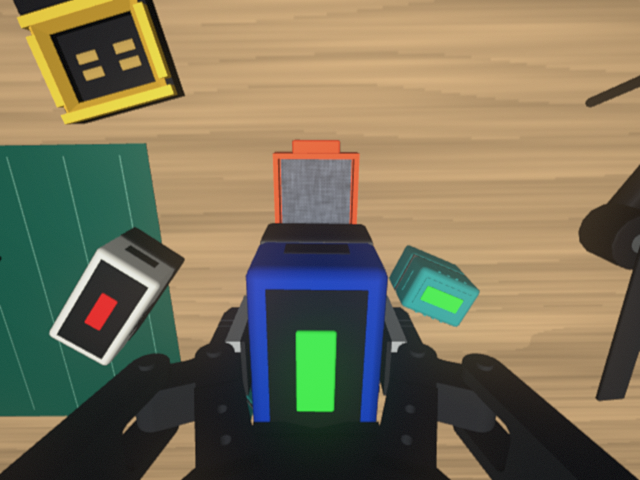

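Pack and tray are in line: the free bay spans columns 279–353 and its far edge is at row 153. The turquoise look-alike at (441,299) is clear of the fingers' path.

```bash
python3 - <<'E'
from m import *
from station import eyes,bot
c=eyes.read_camera("wrist")
for uv in((275,153),(357,153),(279,159),(353,159)): print(back(c,uv,.02)[:2].round(4))
E
python3 go.py .513 -.373 .028 -0.018
```

```text
[ 0.5605 -0.3404]
[ 0.5595 -0.4084]
[ 0.5556 -0.3435]
[ 0.5547 -0.4052]
t 5.9 shift [ 0.0165 -0.0007  0.3082] turn [-0.0002  0.0026  0.0007]
```

```bash
python3 -m crank '0.015 0.001 0.08 0 0.0026 0 1; 0.015 0.001 0.16 0 0.0026 0 1; 0.015 0.001 0.22 0 0.0026 0 1; 0.015 0.001 0.26 0 0.0026 0 1; 0.015 0.001 0.29 0 0.0026 0 1; 0.015 0.001 0.303 0 0.0026 0 1; 0.015 0.001 0.307 0 0.0026 0 1; 0.015 0.001 0.307 0 0.0026 0 1; 0.015 0.001 0.307 0 0.0026 0 1'; python3 go.py .513 -.373 .028 -0.018
```

```text
t: 6.8
eef_pos: [0.5131, -0.3747, 0.03]
tool_rot: [0.0, 1.0, -0.009, 0.001]
contact_force: [0.4, -0.8, -3.5]
gripper_width: 0.556
grasp_force: 52.5
t 6.8 shift [-0.0002 -0.0033  0.0039] turn [ 0.0002 -0.0006  0.0003]
```

```bash
python3 -m crank '0 0 0.002 0 0 0 1; 0 0 0.004 0 0 0 1; 0 0 0.005 0 0 0 1; 0 0 0.005 0 0 0 1'
```

```text
t: 7.2
eef_pos: [0.5129, -0.3745, 0.0279]
tool_rot: [0.0, 1.0, -0.009, 0.001]
contact_force: [-3.0, 0.8, 7.8]
gripper_width: 0.557
grasp_force: 53.7
```

```bash
python3 -m crank '0 0 0 0 0 0 0.2; 0 0 0 0 0 0 0.2; 0 0 0 0 0 0 0.2; 0 0 0 0 0 0 0.2; 0 0 -0.05 0 0 0 0.2; 0 0 -0.13 0 0 0 0.2; 0 0 -0.22 0 0 0 0.2; 0 0 -0.31 0 0 0 0; 0 0 -0.35 0 0 0 0; 0 0 -0.35 0 0 0 0'; python3 - <<'E'
from m import *
from station import eyes
c=eyes.read_camera("wrist");cv2.imwrite("pics/w3.png",c["image"][:,:,::-1]);print(*lamps(c,"green",.064),sep="\n")
print(*lamps(c,"red",.062)[:2],sep="\n")
E
python3 go.py .465 -.0235 .18 2.08
```

```text
t: 8.2
eef_pos: [0.5142, -0.3755, 0.2054]
tool_rot: [0.002, 1.0, -0.009, 0.003]
contact_force: [1.2, -0.0, -0.9]
gripper_width: 0.998
grasp_force: 0.0
(array([313., 232.]), array([ 0.508 , -0.3741]), (14, 34), np.float64(-0.026))
(array([428., 297.]), array([ 0.4465, -0.4739]), (34, 14), np.float64(1.152))
(array([314., 336.]), array([ 0.4086, -0.3727]), (14, 35), np.float64(-0.083))
(array([220., 414.]), array([ 0.3221, -0.2778]), (34, 15), np.float64(0.485))
(array([114., 310.]), array([ 0.4376, -0.1935]), (14, 34), np.float64(-0.653))
(array([345., 272.]), array([ 0.4709, -0.4011]), (32, 5), np.float64(0.01))
t 8.25 shift [-0.1084 -0.7008  0.0445] turn [ 1.200e-03 -1.000e-04 -6.676e-01]
```

View pics/w3.png

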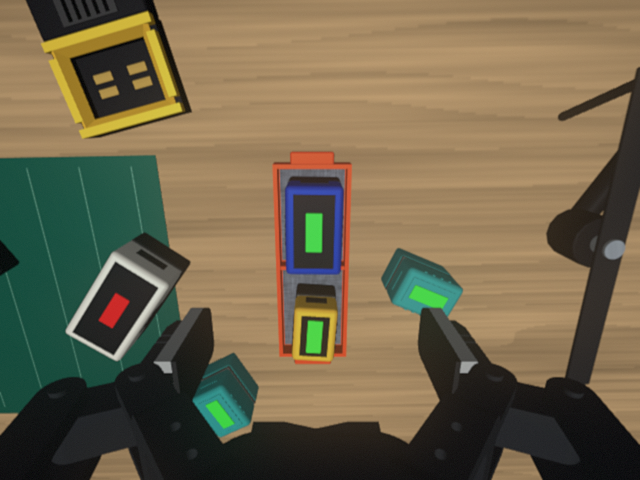

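blue_full (313,232) stands in the free bay and yellow_full (314,336) is undisturbed. Next is blue_flat.

```bash
python3 -m crank '-0.108 -0.701 0 0.001 0 -0.668 0; -0.108 -0.701 0 0.001 0 -0.668 0; -0.108 -0.701 0 0.001 0 -0.668 0; -0.108 -0.701 0 0.001 0 -0.668 0; -0.108 -0.701 0 0.001 0 -0.668 0; -0.108 -0.701 0 0.001 0 -0.668 0; -0.108 -0.701 0 0.001 0 -0.668 0; -0.108 -0.701 0 0.001 0 -0.668 0; -0.108 -0.701 0 0.001 0 -0.668 0; -0.108 -0.701 0 0.001 0 -0.668 0; -0.108 -0.701 0 0.001 0 -0.668 0; -0.108 -0.701 0 0.001 0 -0.668 0; -0.108 -0.701 0 0.001 0 -0.668 0; -0.108 -0.701 0 0.001 0 -0.668 0; -0.108 -0.701 0 0.001 0 -0.668 0; -0.108 -0.701 0 0.001 0 -0.668 0; -0.108 -0.701 0 0.001 0 -0.668 0'; python3 - <<'E'
from m import *
from station import eyes
c=eyes.read_camera("wrist")
print(*lamps(c,"red",.06),sep="\n")
E
python3 go.py .4645 -.0235 .022 2.08
```

```text
t: 9.95
eef_pos: [0.4639, -0.0228, 0.2008]
tool_rot: [-0.002, 0.507, 0.862, 0.0]
contact_force: [-0.7, 0.4, -0.4]
gripper_width: 1.004
grasp_force: 0.0
(array([515., 459.]), array([ 0.7667, -0.142 ]), (28, 29), np.float64(-0.5))
(array([317., 231.]), array([ 0.4657, -0.0263]), (13, 33), np.float64(-1.063))
(array([209., 376.]), array([ 0.4465, -0.2015]), (15, 20), np.float64(-0.652))
t 10.0 shift [-0.0027  0.0007  0.358 ] turn [-0.0005 -0.001  -0.0003]
```

```bash
python3 -m crank '-0.005 0 0.1 0 0 0 0; -0.005 0 0.2 0 0 0 0; -0.005 0 0.27 0 0 0 0; -0.005 0 0.32 0 0 0 0; -0.005 0 0.355 0 0 0 0; -0.005 0 0.355 0 0 0 0; -0.005 0 0.355 0 0 0 0; -0.005 0 0.355 0 0 0 1; -0.005 0 0.355 0 0 0 1; -0.005 0 0.355 0 0 0 1; -0.005 0 0.355 0 0 0 1; -0.005 0 0.355 0 0 0 1; -0.005 0 0.355 0 0 0 1; -0.005 0 0.355 0 0 0 1' 50; python3 -m crank '0 0 -0.03 0 0 0 1; 0 0 -0.1 0 0 0 1; 0 0 -0.2 0 0 0 1; 0 0 -0.28 0 0 0 1; 0 0 -0.28 0 0 0 1'; python3 go.py .634 -.005 .16 1.456
```

```text
t: 11.4
eef_pos: [0.466, -0.0248, 0.025]
tool_rot: [-0.0, 0.506, 0.863, 0.001]
contact_force: [-0.8, 0.1, 7.0]
gripper_width: 0.557
grasp_force: 51.2
t: 11.9
eef_pos: [0.4689, -0.0248, 0.1691]
tool_rot: [0.003, 0.506, 0.863, 0.002]
contact_force: [1.9, 0.1, -2.3]
gripper_width: 0.556
grasp_force: 53.1
t 11.9 shift [-0.1266  0.3074  0.0208] turn [0.0026 0.0003 0.1989]
```

```bash
python3 -m crank '-0.127 0.307 0 0.003 0 0.199 1; -0.127 0.307 0 0.003 0 0.199 1; -0.127 0.307 0 0.003 0 0.199 1; -0.127 0.307 0 0.003 0 0.199 1; -0.127 0.307 0 0.003 0 0.199 1; -0.127 0.307 0 0.003 0 0.199 1; -0.127 0.307 0 0.003 0 0.199 1; -0.127 0.307 0 0.003 0 0.199 1'; python3 - <<'E'
from m import *
from station import eyes,bot
o=bot.get_obs(); c=eyes.read_camera("wrist"); cv2.imwrite("pics/w4.png",c["image"][:,:,::-1])
print(o["eef_pos"],*lamps(c,"red",o["eef_pos"][2]+.035)[:3],sep="\n")
E
python3 go.py .634 -.005 .16 1.456
```

```text
t: 12.7
eef_pos: [0.6291, -0.0059, 0.1634]
tool_rot: [-0.004, 0.746, 0.666, -0.005]
contact_force: [0.3, 0.2, -2.6]
gripper_width: 0.557
grasp_force: 53.2
[ 0.629147   -0.00587197  0.16335834]
(array([553., 338.]), array([ 0.7111, -0.0061]), (36, 11), np.float64(1.068))
(array([601.,   6.]), array([0.7144, 0.0936]), (7, 2), np.float64(0.484))
(array([571.,  31.]), array([0.7073, 0.0888]), (5, 22), np.float64(-0.213))
t 12.75 shift [0.0027 0.0089 0.0071] turn [-0.0037  0.0006  0.0003]
```

View pics/w4.png

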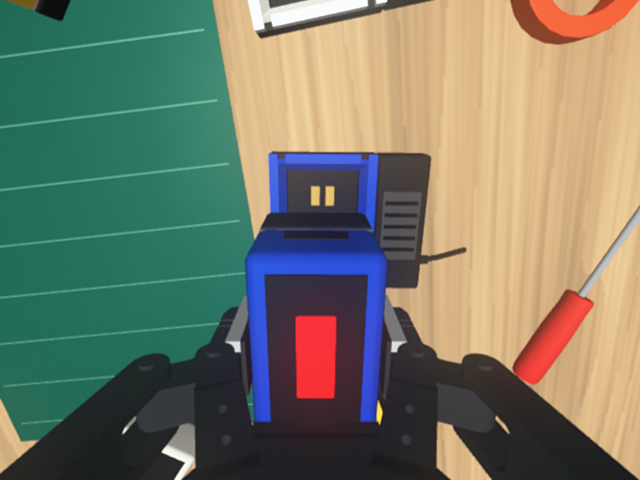

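Blue_flat is held square, with its lamp at (316,357). The charger's rim corners are at (270,153) and (378,153).

```bash
python3 - <<'E'
from m import *
from station import eyes,bot
c=eyes.read_camera("wrist");z=bot.get_obs()["eef_pos"]
print(z,"lamp",back(c,(316,357),z[2]+.035)[:2].round(4),"rim",[back(c,u,.026)[:2].round(4) for u in((270,153),(378,153))],"deck contacts",back(c,(323,196),.01)[:2].round(4))
p=np.array([.634,-.005]);x=np.array([np.cos(-.115),np.sin(-.115)]);y=np.array([-x[1],x[0]])
print("pred",[(p+s*.042*x+.057*y).round(4) for s in(-1,1)])
E
python3 go.py .634 -.004 .038 1.456
```

```text
[ 0.62972226 -0.00581121  0.16374789] lamp [ 0.6292 -0.005 ] rim [array([0.5989, 0.0559]), array([0.6808, 0.0466])] deck contacts [0.6354 0.0151]
pred [array([0.5988, 0.0564]), array([0.6823, 0.0468])]
t 12.8 shift [0.005  0.0109 0.2514] turn [-0.0036  0.0005  0.0002]
```

```bash
python3 -m crank '0.003 0.009 0.06 -0.0036 0 0 1; 0.003 0.009 0.12 -0.0036 0 0 1; 0.003 0.009 0.17 -0.0036 0 0 1; 0.003 0.009 0.2 -0.0036 0 0 1; 0.003 0.009 0.22 -0.0036 0 0 1; 0.003 0.009 0.235 -0.0036 0 0 1; 0.003 0.009 0.247 -0.0036 0 0 1; 0.003 0.009 0.253 -0.0036 0 0 1; 0.003 0.009 0.253 -0.0036 0 0 1'
```

```text
t: 13.7
eef_pos: [0.6338, -0.0044, 0.0372]
tool_rot: [0.001, 0.746, 0.665, -0.0]
contact_force: [0.5, -0.3, -2.9]
gripper_width: 0.552
grasp_force: 53.5
```

```bash
python3 -m crank '0 0 0.002 0 0 0 1; 0 0 0.004 0 0 0 1; 0 0 0.006 0 0 0 1; 0 0 0.006 0 0 0 1'
```

```text
t: 14.1
eef_pos: [0.6341, -0.0045, 0.0351]
tool_rot: [0.001, 0.746, 0.665, -0.0]
contact_force: [-3.3, -1.1, 5.9]
gripper_width: 0.556
grasp_force: 54.5
```

```bash
python3 -m crank '0 0 0 0 0 0 0.2; 0 0 0 0 0 0 0.2; 0 0 0 0 0 0 0.2; 0 0 0 0 0 0 0.2; 0 0 -0.05 0 0 0 0; 0 0 -0.13 0 0 0 0; 0 0 -0.22 0 0 0 0; 0 0 -0.31 0 0 0 0; 0 0 -0.33 0 0 0 0; 0 0 -0.33 0 0 0 0'; python3 - <<'E'
from m import *
HSV["red"]=((0,170,150),(8,255,255))
from station import eyes
c=eyes.read_camera("wrist")
hs=cv2.cvtColor(c["image"],cv2.COLOR_RGB2HSV)[222,314];print(hs)
print(*lamps(c,"red",.07)[:4],sep="\n")
E
python3 go.py .438 -.194 .18 2.49
```

```text
t: 15.1
eef_pos: [0.635, -0.004, 0.2014]
tool_rot: [0.002, 0.746, 0.665, 0.001]
contact_force: [0.2, -0.5, -1.0]
gripper_width: 1.0
grasp_force: 0.0
[178 198 236]
(array([533.,  28.]), array([0.7971, 0.1194]), (31, 70), np.float64(-0.113))
(array([519., 318.]), array([ 0.8017, -0.1054]), (80, 22), np.float64(1.075))
t 15.15 shift [-0.4218 -0.3455  0.0386] turn [ 0.      0.0006 -0.3291]
```

```bash
sed -i '/^HSV\["green"\]/a HSV["red"]=((174,140,150),(180,255,255))' m.py; python3 - <<'E'
from m import *
from station import eyes
c=eyes.read_camera("wrist"); print(*lamps(c,"red",.07)[:4],sep="\n")
E
python3 -m crank '-0.422 -0.346 0 0 0 -0.329 0; -0.422 -0.346 0 0 0 -0.329 0; -0.422 -0.346 0 0 0 -0.329 0; -0.422 -0.346 0 0 0 -0.329 0; -0.422 -0.346 0 0 0 -0.329 0; -0.422 -0.346 0 0 0 -0.329 0; -0.422 -0.346 0 0 0 -0.329 0; -0.422 -0.346 0 0 0 -0.329 0; -0.422 -0.346 0 0 0 -0.329 0; -0.422 -0.346 0 0 0 -0.329 0'; python3 - <<'E'
from m import *
from station import eyes
c=eyes.read_camera("wrist"); print(*lamps(c,"red",.062)[:4],sep="\n")
HSV["red"]=((0,170,150),(6,255,255)); print(*lamps(c,"red",.062)[:4],sep="\n")
E
python3 go.py .438 -.194 .024 2.49
```

```text
(array([315., 228.]), array([ 0.6329, -0.0033]), (34, 14), np.float64(1.456))
t: 16.2
eef_pos: [0.4379, -0.1931, 0.1986]
tool_rot: [-0.0, 0.321, 0.947, -0.0]
contact_force: [-0.6, -0.2, 0.1]
gripper_width: 1.004
grasp_force: 0.0
(array([631., 282.]), array([ 0.6393, -0.009 ]), (15, 15), np.float64(1.436))
(array([184., 303.]), array([ 0.4221, -0.3262]), (62, 193), np.float64(-0.014))
(array([316., 228.]), array([ 0.438 , -0.1938]), (14, 33), np.float64(-0.646))
(array([523., 457.]), array([ 0.7608, -0.1726]), (16, 11), np.float64(0.918))
(array([635., 283.]), array([ 0.6427, -0.0067]), (8, 13), np.float64(-0.102))
t 16.25 shift [-0.0011 -0.0011  0.3496] turn [-0.0003 -0.     -0.0003]
```

```bash
python3 -m crank '-0.001 0 0.1 0 0 0 0; -0.001 0 0.2 0 0 0 0; -0.001 0 0.27 0 0 0 0; -0.001 0 0.32 0 0 0 0; -0.001 0 0.35 0 0 0 0; -0.001 0 0.35 0 0 0 0; -0.001 0 0.35 0 0 0 0; -0.001 0 0.35 0 0 0 1; -0.001 0 0.35 0 0 0 1; -0.001 0 0.35 0 0 0 1; -0.001 0 0.35 0 0 0 1; -0.001 0 0.35 0 0 0 1; -0.001 0 0.35 0 0 0 1; -0.001 0 0.35 0 0 0 1' 60; python3 -m crank '0 0 -0.03 0 0 0 1; 0 0 -0.1 0 0 0 1; 0 0 -0.2 0 0 0 1; 0 0 -0.28 0 0 0 1; 0 0 -0.28 0 0 0 1'; python3 go.py .643 .212 .17 1.647
```

```text
t: 17.65
eef_pos: [0.439, -0.1948, 0.0255]
tool_rot: [0.001, 0.32, 0.947, -0.001]
contact_force: [-1.7, 1.0, 6.1]
gripper_width: 0.644
grasp_force: 63.4
t: 18.15
eef_pos: [0.4414, -0.1954, 0.1697]
tool_rot: [0.005, 0.32, 0.947, -0.001]
contact_force: [1.4, -0.4, -4.3]
gripper_width: 0.646
grasp_force: 65.4
t 18.15 shift [ 0.1743  0.8923 -0.0017] turn [0.0017 0.0032 0.268 ]
```

```bash
python3 -m crank '0.174 0.892 0 0.002 0.003 0.268 1; 0.174 0.892 0 0.002 0.003 0.268 1; 0.174 0.892 0 0.002 0.003 0.268 1; 0.174 0.892 0 0.002 0.003 0.268 1; 0.174 0.892 0 0.002 0.003 0.268 1; 0.174 0.892 0 0.002 0.003 0.268 1; 0.174 0.892 0 0.002 0.003 0.268 1; 0.174 0.892 0 0.002 0.003 0.268 1; 0.174 0.892 0 0.002 0.003 0.268 1; 0.174 0.892 0 0.002 0.003 0.268 1; 0.174 0.892 0 0.002 0.003 0.268 1; 0.174 0.892 0 0.002 0.003 0.268 1; 0.174 0.892 0 0.002 0.003 0.268 1'; python3 - <<'E'
from m import *
from station import eyes,bot
o=bot.get_obs(); c=eyes.read_camera("wrist"); cv2.imwrite("pics/w5.png",c["image"][:,:,::-1])
z=o["eef_pos"][2]+.0365
print(o["eef_pos"],*lamps(c,"red",z)[:3],sep="\n")
p=np.array([.6435,.2131]);x=np.array([np.cos(.0765),np.sin(.0765)]);y=np.array([-x[1],x[0]])
print("pred far rim corners px",proj(c,[list(p+s*.046*x+.068*y)+[.026] for s in(-1,1)]).round(1))
E
python3 go.py .6435 .2131 .17 1.647
```

```text
t: 19.45
eef_pos: [0.6388, 0.2109, 0.1625]
tool_rot: [-0.005, 0.68, 0.733, -0.003]
contact_force: [1.1, -0.2, -3.3]
gripper_width: 0.646
grasp_force: 65.5
[0.63882664 0.2109377  0.16249977]
pred far rim corners px [[264.2 137.9]
 [386.6 137.8]]
t 19.5 shift [ 0.004   0.0091 -0.0143] turn [-0.0034 -0.0009 -0.0004]
```

View pics/w5.png

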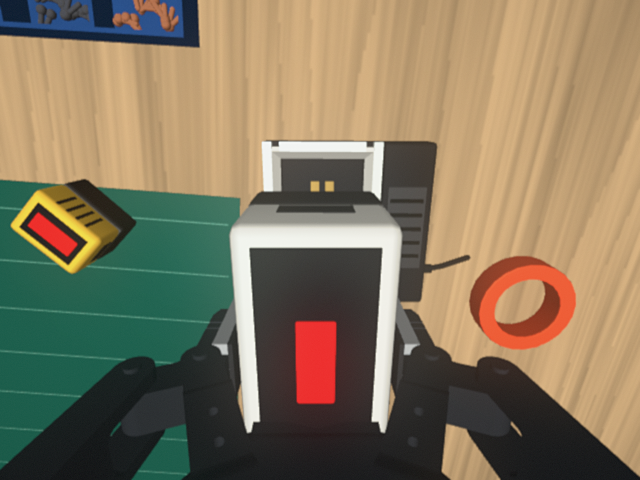

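White pack is held square with its lamp at (316,362). The far rim corners are at (262,141) and (383,141), 3–4 px from the prediction.

```bash
python3 - <<'E'
from m import *
from station import eyes,bot
c=eyes.read_camera("wrist");z=bot.get_obs()["eef_pos"]
print(z,"lamp",back(c,(316,362),z[2]+.0365)[:2].round(4))
k=[back(c,u,.026)[:2] for u in((262,141),(383,141))]; d=k[1]-k[0]; n=np.array([-d[1],d[0]])/np.hypot(*d)
print(k,np.hypot(*d),np.arctan2(d[1],d[0]),"centre",(k[0]+k[1])/2-.068*n)
l=lambda *a:None
E
python3 go.py .6425 .2115 .042 1.647
```

```text
[0.63918524 0.21091313 0.16320574] lamp [0.6386 0.2107]
[array([0.59113388, 0.27486795]), array([0.68224054, 0.28176649])] 0.091367463223448 0.07557515011641781 centre [0.64182143 0.21051132]
t 19.55 shift [-1.000e-04  9.200e-03  2.423e-01] turn [-0.0033 -0.001  -0.0004]
```

```bash
python3 -m crank '0 0.008 0.06 -0.0033 -0.001 0 1; 0 0.008 0.12 -0.0033 -0.001 0 1; 0 0.008 0.17 -0.0033 -0.001 0 1; 0 0.008 0.2 -0.0033 -0.001 0 1; 0 0.008 0.22 -0.0033 -0.001 0 1; 0 0.008 0.235 -0.0033 -0.001 0 1; 0 0.008 0.245 -0.0033 -0.001 0 1; 0 0.008 0.25 -0.0033 -0.001 0 1; 0 0.008 0.25 -0.0033 -0.001 0 1'; python3 -m crank '0 0 0.002 0 0 0 1; 0 0 0.004 0 0 0 1; 0 0 0.006 0 0 0 1; 0 0 0.006 0 0 0 1'
```

```text
t: 20.45
eef_pos: [0.6425, 0.2139, 0.039]
tool_rot: [-0.0, 0.679, 0.734, 0.001]
contact_force: [-1.1, -0.3, -2.7]
gripper_width: 0.647
grasp_force: 65.6
t: 20.85
eef_pos: [0.6424, 0.2138, 0.0359]
tool_rot: [-0.0, 0.679, 0.734, 0.001]
contact_force: [0.1, 0.1, -2.5]
gripper_width: 0.654
grasp_force: 65.9
```

```bash
python3 -m crank '0 0 0.002 0 0 0 1; 0 0 0.003 0 0 0 1; 0 0 0.003 0 0 0 1'
```

```text
t: 21.15
eef_pos: [0.6424, 0.214, 0.0356]
tool_rot: [0.0, 0.679, 0.734, 0.001]
contact_force: [-1.9, -0.4, 6.8]
gripper_width: 0.647
grasp_force: 67.0
```

Seated. Release it and go to yellow_flat.

```bash
python3 -m crank '0 0 0 0 0 0 0.1; 0 0 0 0 0 0 0.1; 0 0 0 0 0 0 0.1; 0 0 0 0 0 0 0.1; 0 0 -0.05 0 0 0 0; 0 0 -0.13 0 0 0 0; 0 0 -0.22 0 0 0 0; 0 0 -0.31 0 0 0 0; 0 0 -0.33 0 0 0 0; 0 0 -0.33 0 0 0 0'; python3 - <<'E'
from m import *
from station import eyes
c=eyes.read_camera("wrist"); print(*lamps(c,"red",.072)[:3],sep="\n")
HSV["red"]=((0,170,150),(6,255,255)); print(*lamps(c,"red",.058)[:4],sep="\n")
E
python3 go.py .4455 .2005 .2 2.437
```

```text
t: 22.15
eef_pos: [0.6434, 0.2142, 0.2017]
tool_rot: [0.001, 0.679, 0.734, 0.003]
contact_force: [0.1, 0.5, -0.2]
gripper_width: 1.0
grasp_force: 0.0

(array([495., 289.]), array([0.8057, 0.1677]), (72, 71), np.float64(0.868))
(array([313., 230.]), array([0.6414, 0.2097]), (14, 35), np.float64(-1.495))
(array([ 75., 224.]), array([0.4446, 0.1995]), (14, 34), np.float64(-0.711))
t 22.2 shift [ 0.0043 -0.3942 -0.0021] turn [ 7.000e-04 -2.000e-04 -2.513e-01]
```

```bash
python3 -m crank '0.004 -0.395 0 0 0 -0.25 0; 0.004 -0.395 0 0 0 -0.25 0; 0.004 -0.395 0 0 0 -0.25 0; 0.004 -0.395 0 0 0 -0.25 0; 0.004 -0.395 0 0 0 -0.25 0; 0.004 -0.395 0 0 0 -0.25 0; 0.004 -0.395 0 0 0 -0.25 0; 0.004 -0.395 0 0 0 -0.25 0'; python3 - <<'E'
from m import *
from station import eyes
c=eyes.read_camera("wrist"); print(*lamps(c,"red",.058)[:3],sep="\n")
HSV["red"]=((0,170,150),(6,255,255)); print(*lamps(c,"red",.058)[:4],sep="\n")
E
python3 go.py .445 .1995 .02 2.433
```

```text
t: 23.0
eef_pos: [0.4444, 0.1998, 0.1977]
tool_rot: [-0.001, 0.348, 0.938, 0.0]
contact_force: [-0.4, -0.1, 0.4]
gripper_width: 1.0
grasp_force: 0.0

(array([317., 228.]), array([0.4453, 0.1998]), (13, 33), np.float64(-0.71))
(array([516., 464.]), array([0.776 , 0.1902]), (49, 19), np.float64(0.012))
t 23.05 shift [-1.700e-03 -3.000e-04  3.559e-01] turn [ 0.     -0.0005 -0.0004]
```

```bash
python3 -m crank '-0.002 0 0.1 0 0 0 0; -0.002 0 0.2 0 0 0 0; -0.002 0 0.27 0 0 0 0; -0.002 0 0.32 0 0 0 0; -0.002 0 0.354 0 0 0 0; -0.002 0 0.354 0 0 0 0; -0.002 0 0.354 0 0 0 0; -0.002 0 0.354 0 0 0 1; -0.002 0 0.354 0 0 0 1; -0.002 0 0.354 0 0 0 1; -0.002 0 0.354 0 0 0 1; -0.002 0 0.354 0 0 0 1; -0.002 0 0.354 0 0 0 1; -0.002 0 0.354 0 0 0 1; -0.002 0 0.354 0 0 0 1' 45; python3 -m crank '0 0 -0.03 0 0 0 1; 0 0 -0.1 0 0 0 1; 0 0 -0.2 0 0 0 1; 0 0 -0.28 0 0 0 1; 0 0 -0.28 0 0 0 1'; python3 go.py .6358 -.2104 .17 1.794
```

```text
t: 24.55
eef_pos: [0.4465, 0.2001, 0.0229]
tool_rot: [0.001, 0.347, 0.938, 0.001]
contact_force: [-1.3, -0.9, 6.8]
gripper_width: 0.46
grasp_force: 46.0
t: 25.05
eef_pos: [0.4486, 0.2018, 0.1679]
tool_rot: [0.004, 0.347, 0.938, 0.004]
contact_force: [0.0, 0.2, -1.7]
gripper_width: 0.459
grasp_force: 46.1
t 25.05 shift [-0.8207 -0.3824 -0.0047] turn [0.0037 0.0003 0.2035]
```

```bash
python3 -m crank '-0.821 -0.382 0 0.004 0 0.203 1; -0.821 -0.382 0 0.004 0 0.203 1; -0.821 -0.382 0 0.004 0 0.203 1; -0.821 -0.382 0 0.004 0 0.203 1; -0.821 -0.382 0 0.004 0 0.203 1; -0.821 -0.382 0 0.004 0 0.203 1; -0.821 -0.382 0 0.004 0 0.203 1; -0.821 -0.382 0 0.004 0 0.203 1; -0.821 -0.382 0 0.004 0 0.203 1; -0.821 -0.382 0 0.004 0 0.203 1; -0.821 -0.382 0 0.004 0 0.203 1; -0.821 -0.382 0 0.004 0 0.203 1; -0.821 -0.382 0 0.004 0 0.203 1'; python3 - <<'E'
from m import *
from station import eyes,bot
o=bot.get_obs(); c=eyes.read_camera("wrist"); cv2.imwrite("pics/w6.png",c["image"][:,:,::-1])
print(o["eef_pos"],*lamps(c,"red",o["eef_pos"][2]+.035)[:3],sep="\n")
p=np.array([.6358,-.2104]);x=np.array([np.cos(.2231),np.sin(.2231)]);y=np.array([-x[1],x[0]])
print("pred far rim corners px",proj(c,[list(p+s*.038*x+.046*y)+[.026] for s in(-1,1)]).round(1))
E
python3 go.py .6358 -.2104 .17 1.794
```

```text
t: 26.35
eef_pos: [0.6329, -0.21, 0.1615]
tool_rot: [-0.003, 0.622, 0.783, -0.005]
contact_force: [-0.0, 0.3, -1.5]
gripper_width: 0.46
grasp_force: 46.2
[ 0.63287426 -0.21001533  0.16147388]
pred far rim corners px [[273.3 170.7]
 [372.  171.3]]
t 26.4 shift [-0.0015  0.0052 -0.0167] turn [-0.0034  0.0006  0.0013]
```

View pics/w6.png

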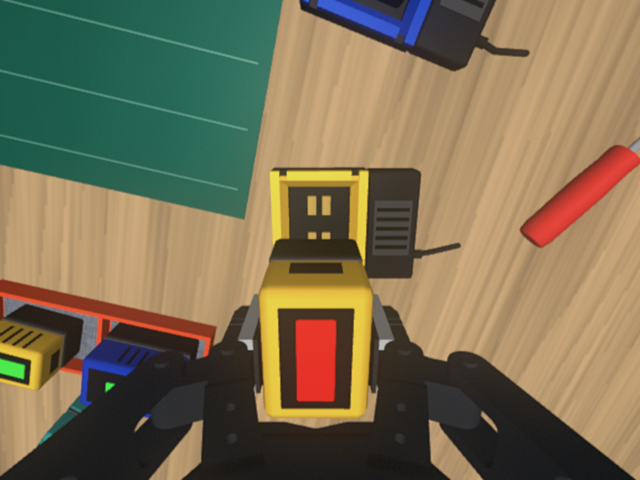

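Yellow_flat is held square with its lamp at (316,360). The rim corners are at (271,169) and (368,170), close to the prediction.

```bash
python3 - <<'E'
from m import *
from station import eyes,bot
c=eyes.read_camera("wrist");z=bot.get_obs()["eef_pos"]
print(z,"lamp",back(c,(316,360),z[2]+.035)[:2].round(4))
k=[back(c,u,.026)[:2] for u in((271,169),(368,170))]; d=k[1]-k[0]; n=np.array([-d[1],d[0]])/np.hypot(*d)
print(np.hypot(*d),np.arctan2(d[1],d[0]),"centre",(k[0]+k[1])/2-.046*n)
E
python3 go.py .6348 -.2108 .033 1.794
```

```text
[ 0.63310756 -0.21060778  0.1617495 ] lamp [ 0.6326 -0.2105]
0.074650214667812 0.21864977321055398 centre [ 0.63320132 -0.21021053]
t 26.45 shift [-0.0006  0.006   0.2575] turn [-0.0034  0.0007  0.0012]
```

```bash
python3 -m crank '0 0.005 0.06 -0.0034 0 0.001 1; 0 0.005 0.12 -0.0034 0 0.001 1; 0 0.005 0.17 -0.0034 0 0.001 1; 0 0.005 0.2 -0.0034 0 0.001 1; 0 0.005 0.22 -0.0034 0 0.001 1; 0 0.005 0.235 -0.0034 0 0.001 1; 0 0.005 0.247 -0.0034 0 0.001 1; 0 0.005 0.252 -0.0034 0 0.001 1; 0 0.005 0.252 -0.0034 0 0.001 1'; python3 -m crank '0 0 0.002 0 0 0 1; 0 0 0.004 0 0 0 1; 0 0 0.006 0 0 0 1; 0 0 0.007 0 0 0 1; 0 0 0.007 0 0 0 1'
```

```text
t: 27.35
eef_pos: [0.6347, -0.2125, 0.0358]
tool_rot: [0.001, 0.625, 0.781, -0.001]
contact_force: [-0.3, 0.4, -2.5]
gripper_width: 0.461
grasp_force: 46.2
t: 27.85
eef_pos: [0.6347, -0.2126, 0.033]
tool_rot: [0.001, 0.625, 0.781, -0.001]
contact_force: [-2.2, -0.4, 4.8]
gripper_width: 0.464
grasp_force: 47.0
```

Seated. Release it, raise the arm and retreat for a final check.

```bash
python3 -m crank '0 0 0 0 0 0 0.3; 0 0 0 0 0 0 0.3; 0 0 0 0 0 0 0.3; 0 0 0 0 0 0 0.3; 0 0 -0.05 0 0 0 0; 0 0 -0.13 0 0 0 0; 0 0 -0.22 0 0 0 0; 0 0 -0.31 0 0 0 0; 0 0 -0.36 0 0 0 0; -0.2 -0.2 -0.4 0 0 0 0; -0.2 -0.2 -0.4 0 0 0 0; -0.2 -0.2 -0.4 0 0 0 0; -0.2 -0.2 -0.4 0 0 0 0'; python3 - <<'E'
from m import *
from station import eyes
for n in("top","scene"):
    c=eyes.read_camera(n); i=c["image"][:,:,::-1]
    i=i[145:345,190:520] if n=="top" else i[100:430,150:480]
    cv2.imwrite(f"pics/{n}F.png",cv2.resize(i,None,fx=1.8,fy=1.8,interpolation=cv2.INTER_CUBIC))
E
```

```text
t: 29.15
eef_pos: [0.5542, -0.3401, 0.233]
tool_rot: [0.002, 0.629, 0.777, -0.003]
contact_force: [0.1, 0.8, 0.3]
gripper_width: 1.006
grasp_force: 0.0
```

View pics/sceneF.png

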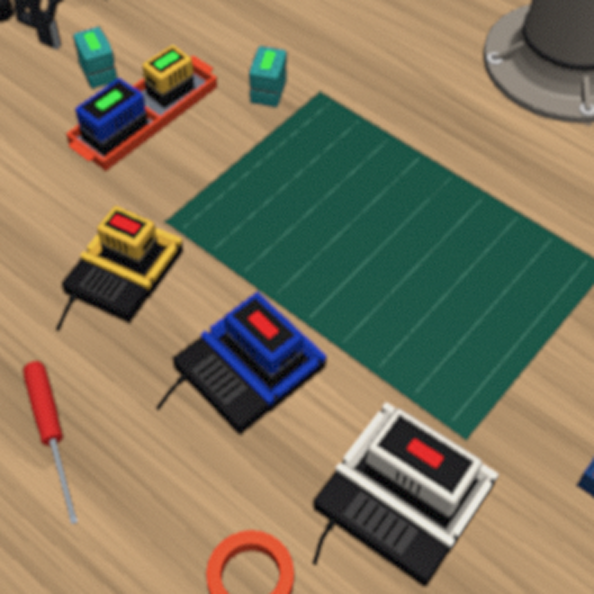

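View pics/topF.png

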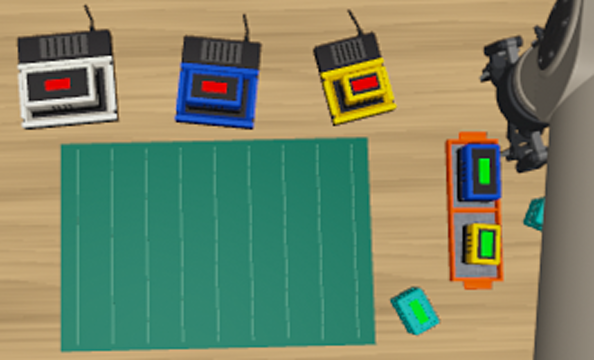

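All three flats sit in their chargers, the tray holds both charged packs, and the turquoise ones are untouched. The yellow pack looks off-centre in its well, so I'll measure it.

```bash
python3 - <<'E'
from m import *
from station import eyes
HSV["red"]=((0,170,110),(6,255,255))
c=eyes.read_camera("top"); s=eyes.read_camera("scene")
for n,x,y,z,col in(("yellow",.6347,-.2105,.068,"red"),("blue",.634,-.005,.070,"red"),("white",.6425,.213,.072,"red"),("full",.508,-.374,.064,"green")):
    P=[]
    for k in(c,s):
        u=proj(k,[[x,y,z]])[0]; l,st,ce,o=comps(k,col)
        i=min((i for i in o if st[i,4]>20),key=lambda i:np.hypot(*(ce[i]-u))); P.append(ce[i])
    M=[k["K"]@np.c_[k["R"],k["t"]] for k in(c,s)]
    X=cv2.triangulatePoints(M[0],M[1],P[0],P[1])[:,0]; print(n,(X[:3]/X[3]).round(4),"expect",x,y,z)
E
```

```text
yellow [ 0.635  -0.2132  0.0719] expect 0.6347 -0.2105 0.068
blue [ 0.6344 -0.0041  0.0729] expect 0.634 -0.005 0.07
white [0.6424 0.2132 0.0737] expect 0.6425 0.213 0.072
full [ 0.5099 -0.3738  0.0678] expect 0.508 -0.374 0.064
```

```bash
python3 -c "
from station import ticket
print(ticket.hand_in())"
```

```text
the job is handed in; nothing more can be done
None
```

The white, blue and yellow flat packs are seated in their matching chargers, blue_full is in the tray's free bay, yellow_full and the turquoise look-alikes were left alone, and the job was handed in at about 29 s; the hand-in gave no verdict.

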